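Clear the topping chiller's lid and hold it open with its lift lever

TASK

A full tub has been left on the lid of the topping chiller: without lifting it, slide it sideways off the lid so that it stands upright and wholly on the steel top of the drawer module beside the chiller. Then press the black paddle at the long end of the chiller's lift lever right down to its stop, so that the short end raises the heavy lid, without touching the lid itself as it rises. Finish while still holding the paddle down with the lid open (a colleague is about to serve from it), and leave everything else on the counter where it stands.

Things in the scene. Friction and masses are not known exactly. Their poses are not given: they have to be found in the camera images.
- chiller: Fixed steel counter unit: insulated topping chiller (300 mm deep, 250 wide, 160 high with lid shut) and, flush on its left (+y), a drawer module of 300 x 250 mm. Origin on the counter under the chiller's middle; x points from its front (robot side) to its rear, z up. A cheek plate on its right side (y -131 to -125, x -28 to 28 mm, up to z 165 mm) carries the lift lever.
- drawer_top (a point): Middle of the drawer module's flat top (300 mm in x, 250 in y), axes as the unit's: 252.5 mm left (+y) of the chiller's middle, 158 mm high, 2 mm below the lid's top, starting 4.5 mm beyond the lid's edge. A thin rail 30 mm high runs along its outer (+y) and rear edges; a steel cup and a stack of paper cups (85 mm tall) stand on its rear half (x over 15 mm), the front half is free.
- tub: Round white plastic tub with a flat lid, 110 mm across and 95 mm tall, about 0.7 kg, too wide to grip; it stands on the front half of the chiller's lid. Origin at the centre of its underside, z up.
- lid: The chiller's heavy lid: grey moulded, foam-filled slab 298 mm (x) by 246 mm (y), 30 mm thick, about 0.9 kg (varies by a quarter), top at 160 mm when shut, a bar grip on its front edge. Origin at the centre of its underside (130 mm high when shut), hinged 150 mm behind it along its rear lower edge. Its tilt is 0 shut, about 0.96 rad with the lever fully down; let go, it falls shut.
- paddle (a point): Black plastic paddle at the lever's long end, 74 mm (along the lever) x 52 mm, 14 mm thick. This point is the centre of its top face. At rest it lies about 253 mm in front (-x) of the chiller's middle, 150 mm right (-y), 230 mm up, tilted 0.22 rad (front higher); pressed down it is about 107 mm up, tilted 0.25 rad the other way. Takes about 8 to 20 N. Nothing stands under it.
- lift_lever: Lift lever; origin at its pivot, 150 mm right (-y) of the chiller's middle, 147 mm above the counter, axis along the unit's y. A flat steel bar, 8 mm thick, 22 mm high, reaching 300 mm forward of the pivot; the paddle's top centre is 266 mm from the axis and moves on a circle about it. A roller at the short end, 113 mm behind the pivot, lifts a lug on the lid's side.
- lever_angle (a joint): Angle of the lift lever: 0 at rest (paddle up, lid shut), growing as the paddle is pressed, 0.47 rad at its stop. It swings back up when let go.
- sauce_bottle: Bystander: red plastic sauce bottle, 58 mm across, 190 mm tall, on the counter in front of the drawer module.
- cup_stack: Bystander: stack of paper ice-cream cups, 84 mm across, 84 mm tall, standing on the rear of the drawer module's top.
- straw_tin: Bystander: round metal tin, 90 mm across, 120 mm tall, with straws rising to 220 mm, on the counter to the right of the lever.
- topping_jar: Bystander: glass jar with a steel cap, 68 mm across, 95 mm tall, on the counter to the right of the lever.
- ice_spade: Bystander: flat ice-cream spade lying on the counter in front of the chiller, origin on the counter under it.
- steel_cup: Bystander: open steel cup, 76 mm across, 85 mm tall, standing on the rear of the drawer module's top.
- cone_carton: Bystander: cardboard carton, 85 x 130 mm, 100 mm tall, on the counter in front of the drawer module.
There are look-alikes about, which are no part of the job. What is shaped like the tub but blue or green is not meant.

How it is judged:
On the way, in this order (a step that is already met when the one before it is completed fails the run):
1. the tub stands upright and wholly on the drawer module's top, the lid still shut (y of tub in the frame of drawer_top between -0.07 and 0.09 m and x of tub in the frame of drawer_top between -0.12 and 0.1 m and z of tub in the frame of drawer_top between -0.008 and 0.01 m and angle between tub's own z axis and vertical below 0.15 rad and angle between lid's own z axis and vertical below 0.05 rad), for 0.2 s.
2. the paddle is pressed down to its stop and the lid stands open (value of joint lever_angle above 0.43 rad and angle between lid's own z axis and vertical above 0.85 rad), for 0.2 s.
At the end, for the whole second after the job is handed in: Fingers hold the paddle down with over 3 N, lever within 0.04 rad of its stop; lid open over 0.85 rad, at rest, untouched by the robot. Tub upright and at rest on the drawer top, clear of the lid (centre over 55 mm in from that edge, at most 25 mm over the front) (all of step 2 and angular speed of lid below 0.1 rad/s and contact force between the fingers and lift_lever above 3 N and contact force between each of the arm, the fingers and lid below 0.5 N and y of tub in the frame of drawer_top between -0.07 and 0.09 m and x of tub in the frame of drawer_top between -0.12 and 0.1 m and z of tub in the frame of drawer_top between -0.008 and 0.01 m and angle between tub's own z axis and vertical below 0.15 rad and linear speed of tub below 0.02 m/s); the arm keeps its last pose, push and grip.
It fails at once if the tub is lifted, or falls or tips (height (world z) of tub above 0.185 m or height (world z) of tub below 0.14 m or angle between tub's own z axis and vertical above 0.35 rad).
It fails at once if the robot touches the lid while it is open (angle between lid's own z axis and vertical above 0.06 rad and contact force between any of the fingers, the arm and lid above 1 N).
It fails at once if a bystander is moved by more than 30 mm (distance of any of sauce_bottle, cup_stack, straw_tin, topping_jar, ice_spade, steel_cup, cone_carton from where it was at the start of the episode above 0.03 m).
It also fails if it takes over 54 s, if anything falls off the work surface, if the arm or the gripper's body presses on something with over 40 N, if the wrist force passes 120 N, or if a joint passes its speed limit or range.

ROBOT

A 6-joint arm with a two-finger parallel gripper is mounted at the origin on the work surface. World frame = base frame: x ahead of the robot, y to its left, z up, the work surface at z = 0. Lengths are in m, angles in rad, forces in N, time in s.
With the tool pointing down it reaches from about 0.35 to 0.875 m from the base axis. Payload 4.2 kg.
Tool frame: the origin (TCP) lies on the centre line of the jaws, within the pads' length; the fingertips stand 25 mm ahead of it and the grasp point (between the pads) lies 6 mm ahead of it; z points along the fingers, y is the line along which they close (so a half turn about z gives the same grasp; the last joint's range is limited). The gripper opens to 87 mm and grips with 3 to 60 N. Pads are 19 mm wide; open, the fingers measure 117 mm over their backs; the gripper's body (75 mm by 190 mm) begins 51 mm behind the grasp point.
Start: joints at [-1.091, 0.385, 0.008, 0, -1.194, -0.259], TCP at [0.137, -0.61, 0.248] pointing down, gripper open.
Joint ranges: [-3.14, 3.14], [-1.21, 2.06], [-1.07, 1.41], [-3.16, 2.05], [-2.99, -0.16], [-3.1, 3.1]. Speed limits (rad/s): [2.79, 2.79, 3.14, 3.14, 3.14, 3.14].

INTERFACE

Orientations are given as a unit quaternion [w, x, y, z].
In Python, from cell import sensors, cams, ctrl gives the robot as it stands.
- The arm moves only by the tool arm_command, never from a script. Its argument "commands" is a list of rows, each a list of 3 entries, a list of its own where there are three numbers: the shift along the world's x, y, z in units of 30 mm (1.0 is 30 mm), then the turn, a rotation vector about the world's x, y, z in units of 5 degrees (1.0 is 5 degrees), then the closure, from 0 (fully open) to 1 (shut). In form: [[[dx, dy, dz], [wx, wy, wz], fingers], ...]. A call has 1 to 10 rows; each row is the pose to reach, as a shift and turn from the pose commanded when the call began; what a row does not reach only later rows make up. A row lasts 1/8 s, in which the tool goes at most 62.5 mm and 10.7 degrees, less where a joint would pass 70% of its speed; a pose out of reach is approached as far as the arm can. A call with a gripper value outside its range is refused whole. The fingers move at their own pace and stop on an object; the grip force is fixed at half the most. Time passes only in rows, so rows that repeat a pose let the fingers close. It gives the time, the measured TCP pose, the force, the opening and the grip force at its end, in the units of the state.
- sensors.get_state(): the state, without advancing time (a new reading comes with each control period).
- cams.snapshot(name): name is "scene" or "top" or "wrist"; returns (picture, depth): 384x512x3 uint8, red, green, blue; 384x512 float32, m along the optical axis (not along the pixel's ray), 0 where there is no reading.
- cams.camera_params(name): a dict with "K" (3x3 intrinsics, pixels), "distortion" ([k1, k2, p1, p2, k3] as OpenCV has them; the pictures are not rectified), "R" (3x3) and "t" (3): a world point X has camera coordinates R X + t; the wrist camera has in their place "tool_from_camera" (4x4, takes a point from camera to tool coordinates, whose origin is the TCP and whose axes are the flange's). Camera axes: x right, y down, z forward; pixel columns grow to the right and rows downward; lengths in m; the calibration is good to about 2 mm. A picture is of the moment at which its call begins: read the wrist's pose just before it. camera_params takes no time and is no camera call.
- ctrl.close_job(): hands the job in; it is judged then, once.
The state is a dict: "clock": time; "joint_positions": joint angles; "qd": joint speeds; "effort": joint torques, N m; "ee_pos": TCP position; "tool_rot": TCP orientation; "wrist_force": force on the tool from outside, world axes, zero at the start; "wrist_torque": the same for the moment, N m; "gripper_width": opening from 0.0 (shut) to 1.0 (fully open); "gripper_force": force on a finger pad.
Only numpy, scipy, OpenCV 4.12 (cv2) and the standard library are available. Lean on these libraries where they do the work, as an engineer would, in place of code of your own. Each camera call takes 0.05 s, during which the arm holds its last target. There are 200 camera calls.

## Working session

There is one attempt and no reset: what is moved stays moved. The work goes in short steps, Python scripts to look and compute and a tool call to move; the robot and the scene stay as the last step left them, time stands still between calls to the robot, and variables do not carry over. Pictures are saved under pics/ and viewed, at most 10 in all, crops included, and the job is handed in when it is done.

Besides the shell and the picture viewer there is one more tool, called in YAML: its name, and indented under it one key for each argument. arm_command: Moves the arm, as the interface text tells. Its arguments: {"type":"object","properties":{"commands":{"type":"array"}},"required":["commands"]}

```bash
mkdir -p pics; cat > h.py <<'E'
import numpy as np, cv2
from cell import sensors, cams, ctrl
def snap(n,f=None):
    im,d=cams.snapshot(n)
    if f: cv2.imwrite('pics/'+f,im[:,:,::-1])
    return im,d
def cloud(n,d):
    p=cams.camera_params(n); K=np.array(p['K']);D=np.array(p['distortion'])
    v,u=np.mgrid[0:384,0:512]
    x=cv2.undistortPoints(np.stack([u.ravel(),v.ravel()],1).astype(float)[:,None],K,D)[:,0]
    c=np.c_[x,np.ones(len(x))]*d.reshape(-1,1)
    return ((c-np.array(p['t']))@np.array(p['R'])).reshape(384,512,3)
E
python3 - <<'E'
from h import *
for n in('scene','top'):
    im,d=snap(n,n+'.png'); np.savez(n,im=im,d=d,P=cloud(n,d))
print(sensors.get_state())
E
```

```text
{'clock': 0.1, 'joint_positions': array([-1.09136494e+00,  3.85464811e-01,  6.77305031e-03, -4.46881429e-04,
       -1.19398325e+00, -2.58579006e-01]), 'qd': array([-0.00078285, -0.00470025,  0.00140922,  0.00418043, -0.00015597,
       -0.00048608]), 'effort': array([-1.49962671e-04, -3.91690600e+01,  1.87934536e+01,  4.23188344e+00,
        1.34356355e-02, -8.30294357e-05]), 'ee_pos': array([ 0.13681773, -0.60934523,  0.24658027]), 'tool_rot': array([-1.45101775e-04, -1.10119944e-01,  9.93917840e-01,  9.51021223e-04]), 'wrist_force': array([-0.63791022,  0.00429392,  0.33896092]), 'wrist_torque': array([-0.02792297,  0.02963637, -0.00387263]), 'gripper_force': 0.0, 'gripper_width': 1.000224067787934}
```

View pics/scene.png

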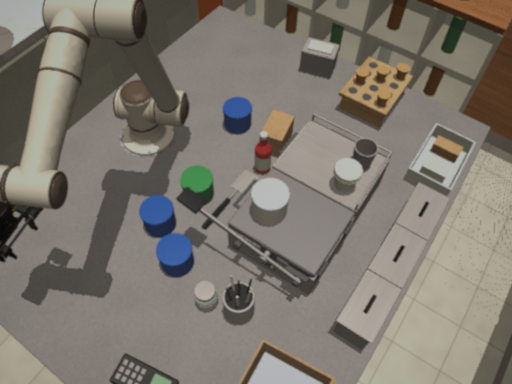

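View pics/top.png

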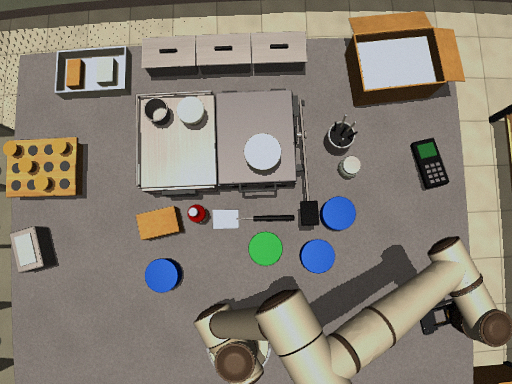

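The top view shows the white tub at (263,152) on the lid (217–297, 92–190). The drawer top is to its left (137–217), the paddle is at (308,212), and there are blue and green decoys in front.

```bash
python3 - <<'E'
from h import *
z=np.load('top.npz');P=z['P'];im=z['im'].astype(int)
hsv=cv2.cvtColor(z['im'],cv2.COLOR_RGB2HSV)
def box(m,name):
    n,l,s,c=cv2.connectedComponentsWithStats(m.astype(np.uint8))
    for i in range(1,n):
        if s[i,4]>40:
            q=P[l==i]; print(name,s[i],'med',np.median(q,0).round(3),'lo',np.percentile(q,2,0).round(3),'hi',np.percentile(q,98,0).round(3))
Z=P[...,2];X=P[...,0];Y=P[...,1]
reg=np.zeros(Z.shape,bool); reg[85:240,125:370]=1
box(reg&(Z>.235)&(Z<.275)&(X>.3)&(hsv[...,1]<60),'hi')
box(reg&(abs(Z-.159)<.006),'flat')
box(reg&(im.max(2)<60)&(Z>.18)&(Z<.26),'paddle')
m=reg&(abs(Z-.16)<.006)&(np.arange(512)[None]>219)&(np.arange(512)[None]<300)
for mm,nm in((m,'lid'),(reg&(abs(Z-.158)<.006)&(np.arange(512)[None]<217),'drawer')):
    r=cv2.minAreaRect((P[mm][:,:2]*1000).astype(np.float32)); print(nm,r)
m=reg&(Z>.165)&(Z<.25)&(np.arange(512)[None]>296)&(np.arange(512)[None]<312)
r=cv2.fitLine((P[m][:,:2]*1000).astype(np.float32),cv2.DIST_HUBER,0,.01,.01).ravel();print('lever',r)
m=reg&(Z>.03)&(Z<.22)&(X<.5)
box(m,'front')
E
```

```text
hi [144  97  24  25 128] med [0.761 0.22  0.242] lo [0.72  0.183 0.236] hi [0.794 0.254 0.247]
hi [177  97  28  26 556] med [0.752 0.112 0.241] lo [0.715 0.075 0.236] hi [0.788 0.149 0.247]
hi [ 244  133   37   37 1085] med [ 0.613 -0.101  0.254] lo [ 0.564 -0.149  0.249] hi [ 0.663 -0.051  0.26 ]
flat [ 215   90   92   96 5718] med [ 0.7   -0.068  0.159] lo [ 0.537 -0.202  0.154] hi [0.823 0.038 0.164]
flat [ 138   93   79   95 5317] med [0.651 0.171 0.158] lo [0.535 0.051 0.153] hi [0.824 0.291 0.163]
flat [152 108  14  13 105] med [0.765 0.228 0.162] lo [0.748 0.208 0.155] hi [0.784 0.247 0.165]
paddle [145  99  21  20 195] med [0.781 0.237 0.213] lo [0.745 0.197 0.182] hi [0.791 0.251 0.24 ]
paddle [152 109  18  15  78] med [0.732 0.198 0.211] lo [0.72  0.183 0.182] hi [0.76  0.228 0.244]
paddle [248 164  29   8  45] med [ 0.567 -0.09   0.213] lo [ 0.559 -0.139  0.184] hi [ 0.583 -0.057  0.248]
paddle [300 194  19  33 446] med [ 0.43  -0.232  0.229] lo [ 0.394 -0.258  0.214] hi [ 0.466 -0.208  0.239]
lid ((668.9102783203125, -94.21018981933594), (250.171630859375, 325.4465637207031), 88.91558837890625)
drawer ((634.2444458007812, 169.0870361328125), (255.99417114257812, 392.4215393066406), 89.71636199951172)
lever [ 9.9942905e-01 -3.3786971e-02  5.0381308e+02 -2.2820993e+02]
front [320 197  36  34 930] med [ 0.432 -0.34   0.094] lo [ 0.384 -0.39   0.05 ] hi [ 0.482 -0.292  0.101]
front [187 205  21  19 305] med [0.442 0.109 0.127] lo [0.418 0.089 0.045] hi [0.471 0.141 0.192]
front [ 136  206   47   34 1146] med [0.419 0.24  0.099] lo [0.374 0.178 0.042] hi [0.466 0.309 0.105]
front [251 232  29   8 166] med [ 0.366 -0.102  0.094] lo [ 0.356 -0.141  0.089] hi [ 0.38  -0.063  0.1  ]
```

arm_command:
  commands:
    - [[1, 1, 3], [0, 0, 2], 0.4]
    - [[3, 2.5, 3.5], [0, 0, 4], 0.4]
    - [[5, 4, 3.5], [0, 0, 6], 0.4]
    - [[7, 5.5, 3.5], [0, 0, 8], 0.4]
    - [[9, 7, 3.5], [0, 0, 10], 0.4]
    - [[11, 9, 3.5], [0, 0, 12], 0.4]
    - [[13, 11, 3.5], [0, 0, 14], 0.4]
    - [[14.5, 12.5, 3.5], [0, 0, 15.5], 0.4]
    - [[15.9, 13.7, 3.5], [0, 0, 15.5], 0.4]
    - [[15.9, 13.7, 3.5], [0, 0, 15.5], 0.4]

```text
clock: 1.35
ee_pos: [0.5785, -0.2308, 0.352]
tool_rot: [0.0, 0.708, -0.706, -0.0]
wrist_force: [1.1, -1.9, 0.4]
gripper_width: 0.598
gripper_force: 0.0
```

arm_command:
  commands:
    - [[0, 0, 0], [0, 0, 0], 0.4]
    - [[0, 0, 0], [0, 0, 0], 0.4]
    - [[0, 0, -2], [0, 0, 0], 0.4]
    - [[0, 0, -4.2], [0, 0, 0], 0.4]
    - [[0, 0, -4.2], [0, 0, 0], 0.4]
    - [[0, 0, -4.2], [0, 0, 0], 0.4]

```text
clock: 2.1
ee_pos: [0.5782, -0.234, 0.229]
tool_rot: [-0.0, 0.708, -0.706, 0.002]
wrist_force: [0.8, -0.3, 1.8]
gripper_width: 0.597
gripper_force: 0.0
```

```bash
python3 - <<'E'
from h import *
a=snap('scene')[0];b=snap('top')[0]
cv2.imwrite('pics/c.png',np.hstack([cv2.resize(a[80:300,120:420],(400,293)),cv2.resize(b[60:280,120:420],(400,293))])[:,:,::-1])
print(sensors.get_state()['ee_pos'])
E
```

```text
[ 0.57897934 -0.23349824  0.23014216]
```

View pics/c.png

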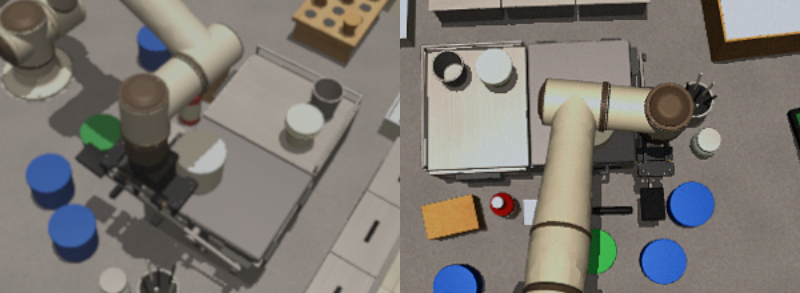

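The fingers are behind the tub on its right, at (640,150) in the composite and slightly over the lever. I'll line up in x, then push.

arm_command:
  commands:
    - [[1.1, 0.5, 0], [0, 0, 0], 0.4]
    - [[1.1, 1.2, 0], [0, 0, 0], 0.4]
    - [[1.1, 1.7, 0], [0, 0, 0], 0.4]
    - [[1.1, 2.1, 0], [0, 0, 0], 0.4]
    - [[1.1, 2.5, 0], [0, 0, 0], 0.4]
    - [[1.1, 2.9, 0], [0, 0, 0], 0.4]
    - [[1.1, 3.3, 0], [0, 0, 0], 0.4]
    - [[1.1, 3.7, 0], [0, 0, 0], 0.4]

```text
clock: 3.2
ee_pos: [0.6103, -0.1218, 0.227]
tool_rot: [0.001, 0.708, -0.706, 0.0]
wrist_force: [1.0, -4.4, 2.6]
gripper_width: 0.595
gripper_force: 2.6
```

```bash
cat > t.py <<'E'
from h import *
for n in('scene','top'):
    im,d=snap(n,None);P=cloud(n,d)
    h=cv2.cvtColor(im,cv2.COLOR_RGB2HSV)
    m=(abs(P[...,2]-.254)<.01)&(h[...,1]<50)&(h[...,2]>150)&(P[...,0]>.5)&(P[...,0]<.7)&(P[...,1]<.28)&(P[...,1]>-.2)
    q=P[m]; print(n,len(q),np.median(q,0).round(3) if len(q) else 0,*( (np.percentile(q,2,0).round(3),np.percentile(q,98,0).round(3)) if len(q) else ()))
E
python3 t.py
```

```text
scene 87 [ 0.644 -0.043  0.255] [ 0.631 -0.057  0.252] [ 0.658 -0.023  0.259]
top 0 0
```

arm_command:
  commands:
    - [[0, 0.4, 0], [0, 0, 0], 0.4]
    - [[0, 0.8, 0], [0, 0, 0], 0.4]
    - [[0, 1.2, 0], [0, 0, 0], 0.4]
    - [[0, 1.6, 0], [0, 0, 0], 0.4]
    - [[0, 2.0, 0], [0, 0, 0], 0.4]
    - [[0, 2.4, 0], [0, 0, 0], 0.4]
    - [[0, 2.8, 0], [0, 0, 0], 0.4]
    - [[0, 3.2, 0], [0, 0, 0], 0.4]
    - [[0, 3.6, 0], [0, 0, 0], 0.4]
    - [[0, 4.0, 0], [0, 0, 0], 0.4]

```text
clock: 4.55
ee_pos: [0.6097, -0.0014, 0.2259]
tool_rot: [0.001, 0.708, -0.706, -0.001]
wrist_force: [0.4, -4.9, 0.3]
gripper_width: 0.603
gripper_force: 2.7
```

```bash
python3 t.py
```

```text
scene 60 [0.642 0.083 0.254] [0.626 0.068 0.25 ] [0.656 0.105 0.257]
top 4 [0.59  0.06  0.252] [0.586 0.009 0.248] [0.592 0.11  0.256]
```

arm_command:
  commands:
    - [[0, 0.4, 0], [0, 0, 0], 0.4]
    - [[0, 0.8, 0], [0, 0, 0], 0.4]
    - [[0, 1.2, 0], [0, 0, 0], 0.4]
    - [[0, 1.6, 0], [0, 0, 0], 0.4]
    - [[0, 2.0, 0], [0, 0, 0], 0.4]
    - [[0, 2.4, 0], [0, 0, 0], 0.4]
    - [[0, 2.8, 0], [0, 0, 0], 0.4]
    - [[0, 3.2, 0], [0, 0, 0], 0.4]
    - [[0, 3.5, 0], [0, 0, 0], 0.4]
    - [[0, 3.7, 0], [0, 0, 0], 0.4]

```text
clock: 5.9
ee_pos: [0.6103, 0.1101, 0.2263]
tool_rot: [0.0, 0.708, -0.706, -0.0]
wrist_force: [-0.2, -4.3, 0.6]
gripper_width: 0.601
gripper_force: 2.0
```

```bash
python3 t.py
```

```text
scene 35 [0.644 0.198 0.255] [0.631 0.185 0.249] [0.656 0.218 0.259]
top 1 [0.577 0.211 0.251] [0.577 0.211 0.251] [0.577 0.211 0.251]
```

arm_command:
  commands:
    - [[0, -1, 0], [0, 0, 0], 0.4]
    - [[0, -2, 0], [0, 0, 0], 0.4]
    - [[0, -3, 1.5], [0, 0, 0], 0.7]
    - [[0, -4, 3.5], [0, 0, 0], 1]
    - [[-1, -5.5, 4.5], [0, 0, -2], 1]
    - [[-2, -7, 4.5], [0, 0, -4], 1]
    - [[-3, -8.5, 4.5], [0, 0, -6], 1]
    - [[-4, -9.5, 4.5], [0, 0, -8], 1]
    - [[-5, -10.5, 4.5], [0, 0, -10], 1]
    - [[-6, -11.4, 4.5], [0, 0, -12], 1]

```text
clock: 7.25
ee_pos: [0.43, -0.2328, 0.3616]
tool_rot: [0.001, -0.257, 0.966, 0.0]
wrist_force: [-0.4, -0.3, 0.1]
gripper_width: 0.005
gripper_force: 0.0
```

```bash
python3 t.py; python3 - <<'E'
from h import *
print(sensors.get_state()['ee_pos'],sensors.get_state()['tool_rot'])
snap('scene','d.png')
E
```

```text
scene 736 [0.611 0.163 0.253] [0.561 0.116 0.248] [0.658 0.213 0.258]
top 1027 [0.61  0.164 0.252] [0.561 0.116 0.246] [0.659 0.213 0.258]
[ 0.42866387 -0.23356351  0.36219257] [ 1.43366741e-03 -2.57643088e-01  9.66239092e-01 -1.46856545e-05]
```

View pics/d.png

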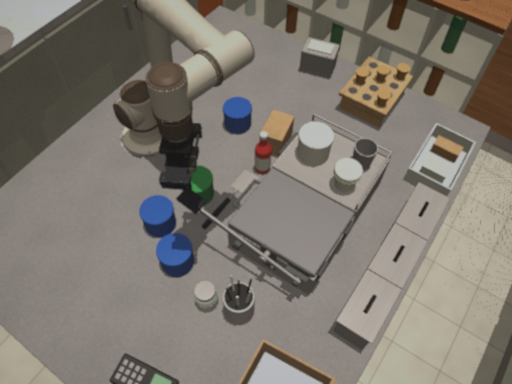

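The picture shows the tub at (315,140) on the drawer top, measured at (0.611, 0.164). The gripper at (180,180) is over the paddle (190,197), and the lid is shut.

arm_command:
  commands:
    - [[0, 0, -1.5], [0, 0, 0], 1]
    - [[0, 0, -3], [0, 0, 0], 1]
    - [[0, 0, -3.5], [0, 0, 0], 1]
    - [[-0.1, 0, -3.9], [0, 0, 0], 1]
    - [[-0.2, 0, -4.3], [0, 0, 0], 1]
    - [[-0.3, 0, -4.7], [0, 0, 0], 1]
    - [[-0.35, 0, -5.1], [0, 0, 0], 1]
    - [[-0.4, 0, -5.5], [0, 0, 0], 1]

```text
clock: 8.4
ee_pos: [0.4187, -0.232, 0.1992]
tool_rot: [0.0, -0.261, 0.965, -0.0]
wrist_force: [-6.2, 4.0, 12.7]
gripper_width: 0.007
gripper_force: 6.1
```

arm_command:
  commands:
    - [[0, 0, -0.4], [0, 0, 0], 1]
    - [[0, 0, -0.8], [0, 0, 0], 1]
    - [[0.05, 0, -1.2], [0, 0, 0], 1]
    - [[0.1, 0, -1.6], [0, 0, 0], 1]
    - [[0.1, 0, -1.9], [0, 0, 0], 1]
    - [[0.15, 0, -2.1], [0, 0, 0], 1]
    - [[0.2, 0, -2.3], [0, 0, 0], 1]
    - [[0.2, 0, -2.4], [0, 0, 0], 1]

```text
clock: 9.4
ee_pos: [0.4237, -0.2326, 0.1324]
tool_rot: [-0.002, -0.262, 0.965, -0.001]
wrist_force: [-25.6, 19.0, 71.6]
gripper_width: 0.004
gripper_force: 37.7
```

arm_command:
  commands:
    - [[0, 0, 0.06], [0, 0, 0], 1]
    - [[0, 0, 0.1], [0, 0, 0], 1]
    - [[0, 0, 0.1], [0, 0, 0], 1]
    - [[0, 0, 0.1], [0, 0, 0], 1]

```text
clock: 9.9
ee_pos: [0.4236, -0.2325, 0.1331]
tool_rot: [-0.001, -0.261, 0.965, -0.001]
wrist_force: [-15.8, 10.5, 41.2]
gripper_width: 0.004
gripper_force: 21.9
```

```bash
python3 t.py; python3 - <<'E'
from h import *
a=snap('scene')[0];b=snap('top')[0]
cv2.imwrite('pics/e.png',np.hstack([cv2.resize(a[80:300,120:420],(400,293)),cv2.resize(b[60:280,120:420],(400,293))])[:,:,::-1])
s=sensors.get_state();print(s['ee_pos'],s['wrist_force'])
E
```

```text
scene 662 [0.606 0.167 0.253] [0.561 0.116 0.249] [0.659 0.214 0.258]
top 1028 [0.61  0.163 0.252] [0.561 0.115 0.247] [0.659 0.213 0.258]
[ 0.4235407  -0.2325369   0.13304855] [-15.9168551    9.53983733  40.70531646]
```

View pics/e.png

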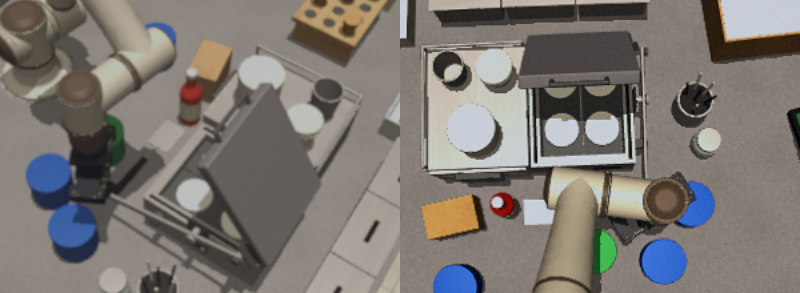

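The lid stands open (right half, 520–640, 35–85), and the tub is at (473,128) on the drawer top. The paddle is held at its stop with about 41 N and the other objects look undisturbed, so I'm handing in.

```bash
python3 -c "
from h import *
print(ctrl.close_job())"
```

```text
the job is handed in; nothing more can be done
None
```

I handed the job in at about 10 s on the robot clock: the tub is upright on the drawer top, the lid is open and untouched, and the fingers are holding the paddle at its stop with about 41 N; no verdict came back.

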